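# Lock the pottery wheel's spindle

### The arm

A 7-joint arm with a two-finger parallel gripper is mounted at the origin on the work surface. World frame = base frame: x ahead of the robot, y to its left, z up, the work surface at z = 0. Lengths are in m, angles in degrees, forces in N, time in s.
With the tool pointing down it reaches from about 0.425 to 0.875 m from the base axis. Payload 4.7 kg.
Tool frame: the origin (TCP) lies at the very end of the fingers, on their centre line; the grasp point (between the pads) lies 19 mm behind it; z points along the fingers, y is the direction in which the jaws open and shut (so a half turn about z gives the same grasp; the last joint's range is limited). The gripper opens to 85 mm and grips with 20 to 120 N. Pads are 22 mm wide; open, the fingers measure 114 mm over their backs; the gripper's body (76 mm by 85 mm) begins 54 mm behind the grasp point. The pads swing forward as they close: fully open they stand 13 mm farther back than shut.
Start: joints at [-63.822, 18.392, -4.016, 83.108, 1.295, 78.541, -3.26], TCP at [0.279, 0.587, 0.231] pointing down, gripper open.
Joint ranges: [-163.93, 163.93], [-17.29, 119.83], [-79.2, 71.16], [3.27, 140.29], [-89.18, 269.18], [5.43, 117.66], [-154.24, 154.24]. Speed limits (degrees/s): [147.25, 147.25, 180, 180, 180, 180, 180].

### API

Orientations are given as [roll, pitch, yaw] about the fixed x, y, z axes, in that order (R = Rz(yaw) Ry(pitch) Rx(roll)).
In Python, from plant import bot gives the robot as it stands.
- The arm moves only by the tool step_arm, never from a script. Its argument "motion" is one flat list of numbers, 7 for each row, row after row: the shift along the world's x, y, z in units of 30 mm (1.0 is 30 mm), then the turn, a rotation vector about the world's x, y, z in units of pi/4 rad (1.0 is pi/4 rad), then the finger opening in mm, from 0 to 85.4. A call has 1 to 8 rows; each row shifts and turns the commanded pose from where the row before left it; what a row does not reach is not made up. A row lasts 1/10 s, in which the tool goes at most 50 mm and 8.59 degrees, less where a joint would pass 70% of its speed; a pose out of reach is approached as far as the arm can. A call with a number of a shift or a turn outside -1 to 1 is refused whole. A call with a gripper value outside its range is refused whole. The fingers move at their own pace and stop on an object; "squeeze" is the grip in N (left out, the last holds). Time passes only in rows, so rows that do not move let the fingers close. It gives the time, the measured TCP pose, the force and the opening at its end, in the units of the state.
- bot.read_state(): the state, without advancing time (a new reading comes with each control period).
- bot.read_camera(name): name is "side" or "top" or "wrist"; returns a dict with "pixels" (400x640x3 uint8, red, green, blue), "fovy" (degrees; the focal length in pixels is half the picture's height over the tangent of half this angle, whatever the lens; pixels are square), "cx", "cy" (the principal point, pixels), "R" (3x3) and "t" (3): a world point X has camera coordinates R X + t. Camera axes: x right, y down, z forward; pixel columns grow to the right and rows downward; lengths in m; the calibration is good to about 2 mm. A picture is of the moment at which its call begins. There is no depth.
- bot.close_job(): hands the job in, once; it reports no verdict.
The state is a dict: "time_s": time; "qpos": joint angles; "qd": joint speeds; "tau": joint torques, N m; "tcp_pos": TCP position; "ee_rot": TCP orientation; "wrist_force": force on the tool from outside, world axes, zero at the start; "ft_torque": the same for the moment, N m; "grip_width": finger opening in m.
Only numpy, scipy, OpenCV 4.12 (cv2) and the standard library are available. Lean on these libraries where they do the work, as an engineer would, in place of code of your own. Each camera call takes 0.05 s, during which the arm holds its last target.

### The job

The wheel head is off the little white pottery wheel and its spindle has to be locked. Turn the hub by its orange fin until the notch in its rim lines up with the slot between the two blue cheeks, then set the brass key upright and fully down into notch and slot together, bridging both, and let go. The dark steel key belongs to another machine: leave it where it stands.

Things in the scene. Friction and masses are not known exactly. Their poses are not given: they have to be found in the camera images.
- hub (a joint): Pottery wheel's hub: aluminium disc 110 mm across, top at height 72 mm, one notch 28 mm wide, 18 deep, from rim to 27 mm off the axis. Orange fin to grip, centred on the axis: 12 mm thick, 44 long (pointing along the notch), heights 72 to 112. Rad, grows counter-clockwise seen from above; 0 = notch faces the slot. Starts at 0.55 to 1.3. Friction 0.08 N m, no spring, stays as left.
- lock_slot (a point): Where the key's underside centre belongs, on the fixed white housing (220 x 220 x 50 mm high): on the floor of slot and notch, height 54 mm. z up; hub axis 62 mm away along +y. The slot runs along y between two blue cheeks (20 mm wide, tops at height 72), 58 to 100 mm from the hub axis; 28 mm wide, 18 deep, open above and at both ends. At hub 0 the notch continues it inward.
- brass_key: Brass key, about 0.2 kg, standing loose on the table: a blade 64 mm long (x), 14 wide (y), 24 high, and on its middle an upright grip tab 34 mm long (x), 12 thick (y), from 24 to 64 mm above the underside. Origin: centre of the underside; x along the blade, z up. The same either way round.
- steel_key: Dark steel key of the same shape, size and frame as the brass one. Wrong key: to be left alone. Which of the two stands nearer the robot varies.
Not all that is in view belongs to the job. Of the things like the brass_key, leave any that is green or purple; of the rest the larger one is meant.

How it is judged (in metres and radians):
On the way, in this order (a step that is already met when the one before it is completed fails the run):
1. the hub is turned until its notch faces the slot (value of joint hub between -0.26 and 0.26 rad), for 0.2 s.
2. the brass key sits in notch and slot (horizontal distance between brass_key and lock_slot below 0.016 m and z of brass_key in the frame of lock_slot below 0.006 m and angle between the x axis of brass_key and the y axis of lock_slot, either way round below 0.3 rad and angle between brass_key's own z axis and vertical below 0.2 rad), for 0.2 s.
At the end, for the whole second after the job is handed in: Notch faces the slot within 15 degrees; brass key upright (11 degrees), underside less than 6 mm above the slot floor, within 16 mm of the slot point, blade along the slot within 17 degrees, at rest and released; steel key not moved over 20 mm nor tipped (all of step 1 and all of step 2 and linear speed of brass_key below 0.03 m/s); the robot touches nothing.
It fails at once if the dark steel key is moved by more than 20 mm or tipped over (distance of steel_key from where it was at the start of the episode above 0.02 m or angle between steel_key's own z axis and vertical above 0.6 rad).
It also fails if it takes over 43 s, if anything falls off the work surface, if the arm or the gripper's body presses on something with over 40 N, if the wrist force passes 120 N, or if a joint passes its speed limit or range.

## Working session

There is one attempt and no reset: what is moved stays moved. The work goes in short steps, Python scripts to look and compute and a tool call to move; the robot and the scene stay as the last step left them, time stands still between calls to the robot, and variables do not carry over. Pictures are saved under pics/ and viewed, and the job is handed in when it is done.

Besides the shell and the picture viewer there is one more tool, called after ">>>" by a JSON object that holds its "fn" and its "kwargs". step_arm: Moves the arm, as the interface text tells. Shifts and turns lie within -1 to 1; 1 stands for 30 mm of shift or pi/4 rad of turn. Its arguments: {"type":"object","properties":{"motion":{"type":"array"},"squeeze":{"type":"number"}},"required":["motion"]}

```bash
mkdir -p pics; ls
cat > h.py <<'E'
import numpy as np,cv2
from plant import bot
def shot(n,f):
    c=bot.read_camera(n); cv2.imwrite('pics/'+f,c['pixels'][:,:,::-1]); np.savez('pics/'+f[:-4]+'.npz',**{k:np.array(c[k]) for k in c}); return c
def load(f): 
    d=np.load('pics/'+f+'.npz'); return {k:d[k] for k in d}
def ray(c,u,v):
    f=200/np.tan(np.radians(float(c['fovy']))/2)
    d=np.array([(u-c['cx'])/f,(v-c['cy'])/f,1]); R=np.array(c['R']);t=np.array(c['t'])
    return -R.T@t, R.T@d
def onz(c,u,v,z):
    o,d=ray(c,u,v); return o+d*(z-o[2])/d[2]
def proj(c,X):
    f=200/np.tan(np.radians(float(c['fovy']))/2)
    p=np.array(c['R'])@np.array(X)+np.array(c['t']); return float(c['cx']+f*p[0]/p[2]),float(c['cy']+f*p[1]/p[2])
E
python3 - <<'E'
from h import *
for n in ['top','side']:
    c=shot(n,n+'0.png'); print(n,c['fovy'],c['cx'],c['cy'],c['R'],c['t'])
print(bot.read_state())
E
```

```text
pics
top 49.657573970143574 321.5864438107033 200.18518168873018 [[ 0.0052032  -0.99903652 -0.04357705]
 [-0.99956626 -0.00393289 -0.02918609]
 [ 0.02898659  0.04371001 -0.99862366]] [-0.03818009  0.54977499  0.77745003]
side 55.69765007686406 319.8312231918205 195.2288165814364 [[ 0.87504612 -0.48400358  0.00590141]
 [-0.34880601 -0.63897735 -0.68559632]
 [ 0.33560194  0.59786995 -0.72795801]] [-0.527577    0.21689036  0.61867889]
{'time_s': 0.1, 'qpos': array([-63.82265882,  18.43553243,  -4.01327032,  83.16684761,
         1.29561617,  78.54274691,  -3.25832969]), 'qd': array([-0.00475461, -0.01242891,  0.06085617, -0.22067038, -0.0400137 ,
        0.02533543, -0.01088073]), 'tau': array([ 1.17243317e-04, -4.94873393e+01, -3.83859901e-01, -3.15212131e+01,
        1.29241054e-02,  7.36137503e-03,  3.06438054e-06]), 'tcp_pos': array([0.27835796, 0.58684667, 0.23033375]), 'ee_rot': array([-1.79900130e+02,  6.81787836e-03,  1.54631883e+02]), 'wrist_force': array([0.15431636, 0.16074992, 0.18227634]), 'ft_torque': array([-0.05079564, -0.03239208,  0.00112817]), 'grip_width': 0.08543340663399}
```

View pics/top0.png

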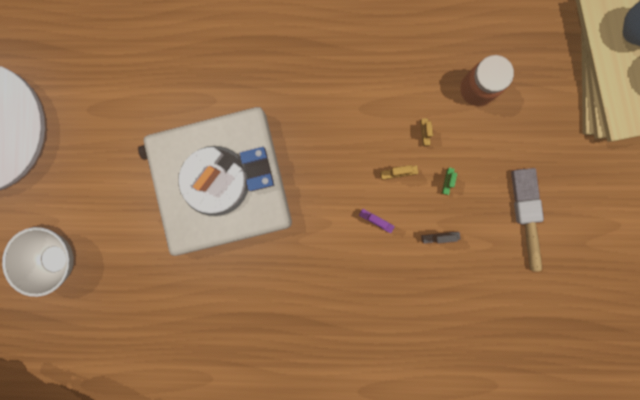

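View pics/side0.png

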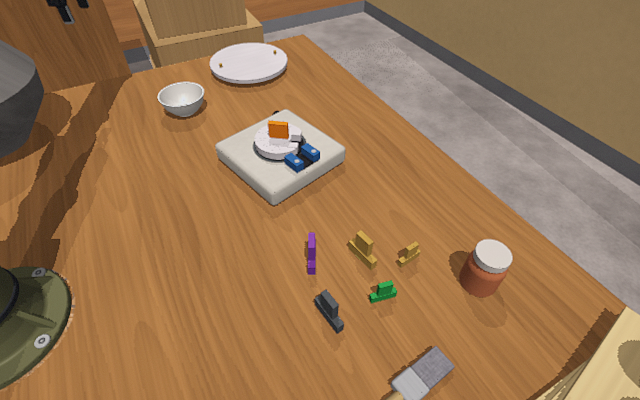

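Candidates for the brass key (top view): the larger brass one (400,172), the small brass one (427,131), green (450,181), purple (377,220) and dark steel (440,238). By the description I choose the larger brass one at (400,172), and check it in a close crop.

Run:
```python
from h import *
c=load('top0');s=load('side0')
p=c['pixels'][:,:,::-1]
a=cv2.resize(p[110:255,355:470],None,fx=4,fy=4,interpolation=2)
b=cv2.resize(p[105:255,140:295],None,fx=3.8,fy=3.8,interpolation=2)
cv2.imwrite('pics/crop_a.png',a);cv2.imwrite('pics/crop_b.png',b)
q=s['pixels'][:,:,::-1]
cv2.imwrite('pics/crop_c.png',cv2.resize(q[225:335,290:430],None,fx=5,fy=5,interpolation=2))
cv2.imwrite('pics/crop_d.png',cv2.resize(q[105:205,210:350],None,fx=5,fy=5,interpolation=2))
print(onz(c,400,172,0.0),onz(c,213,180,.072),onz(c,440,238,0))
print(ray(c,1,1)[0],ray(s,1,1)[0])
```

```text
[ 0.60205874 -0.17800262  0.        ] [0.58138479 0.14490609 0.072     ] [ 0.48268621 -0.24972243  0.        ]
[ 0.52719956 -0.06996345  0.790762  ] [ 0.32967703 -0.48665064  0.60218494]
```

View pics/crop_a.png

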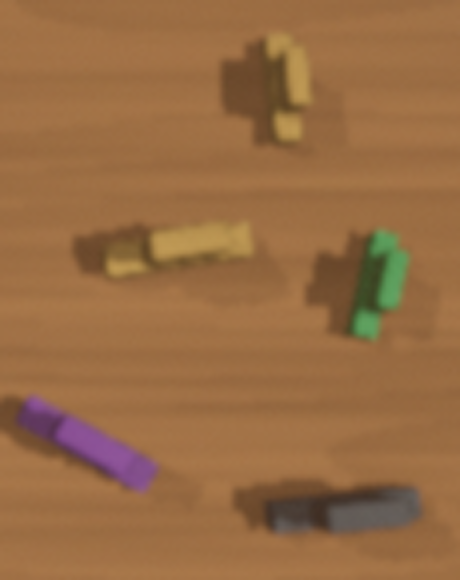

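View pics/crop_b.png

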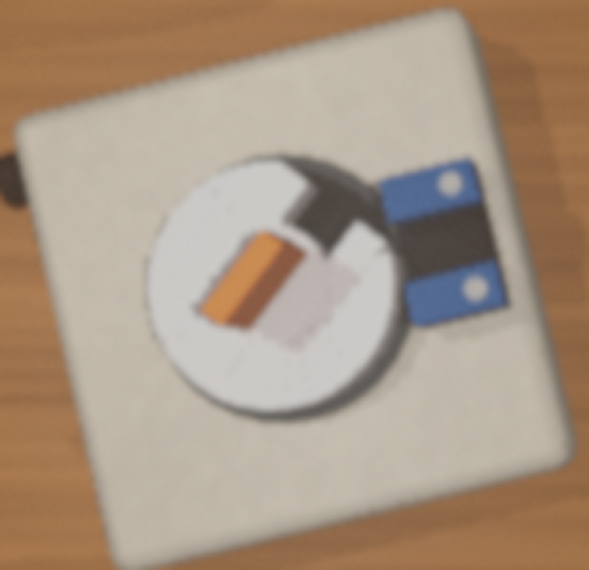

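View pics/crop_c.png

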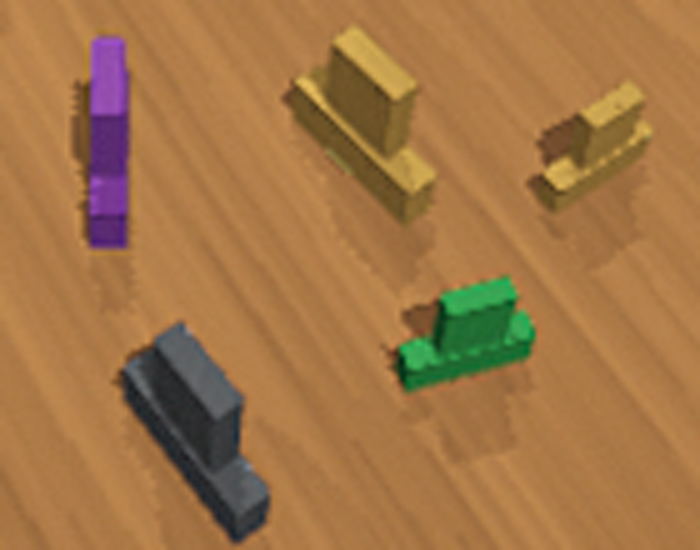

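View pics/crop_d.png

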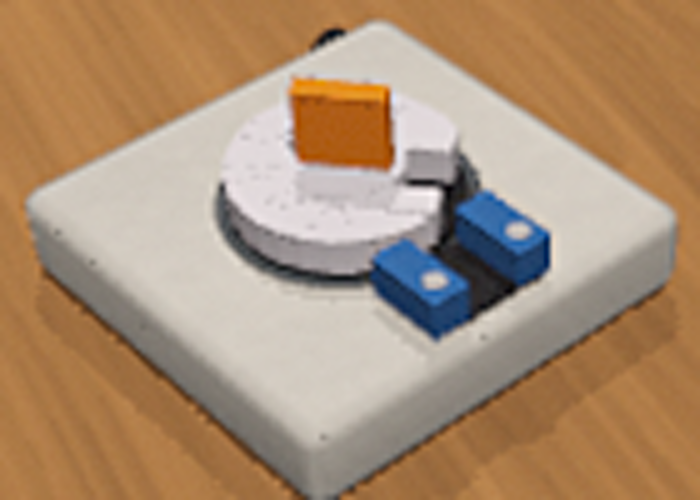

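The crop confirms it: the longer brass key at crop (180,248), i.e. top pixel (400,172). The small brass one at (427,131) is clearly shorter. Steel stands at (440,238). On the wheel, the orange fin is at (205,180), the notch at about (226,160) and the slot at (257,168). Now I'll measure them.

Run:
```python
from h import *
c=load('top0')
img=c['pixels']
hsv=cv2.cvtColor(img,cv2.COLOR_RGB2HSV)
def pts(m,z):
    v,u=np.nonzero(m); return np.array([onz(c,a,b,z)[:2] for a,b in zip(u,v)])
def rect(m,z):
    P=pts(m,z); r=cv2.minAreaRect((P*1000).astype(np.float32)); return np.round(cv2.boxPoints(r),1).tolist(),np.round(r[0],1),np.round(r[1],1),r[2]
roi=np.zeros(img.shape[:2],bool); roi[105:255,140:295]=1
blue=(hsv[...,0]>100)&(hsv[...,0]<125)&(hsv[...,1]>110)&roi
blue=cv2.morphologyEx(blue.astype(np.uint8),cv2.MORPH_CLOSE,np.ones((3,3)))
n,l,st,ce=cv2.connectedComponentsWithStats(blue)
for i in range(1,n):
    if st[i,4]>50: print('blue',st[i],rect(l==i,.072))
# fin
fin=roi&(hsv[...,0]<18)&(hsv[...,1]>110)
n,l,st,ce=cv2.connectedComponentsWithStats(fin.astype(np.uint8))
for i in range(1,n):
    if st[i,4]>50: print(st[i])
for v in range(163,198): print(v,[ (int(img[v,u,0])) if fin[v,u] else 0 for u in range(188,224)])
```

```text
[ 140  105  155  150 5461]
[ 140  156   30   99 1744]
[194 167  25  23 307]
163 [0, 0, 0, 0, 0, 0, 0, 0, 0, 0, 0, 0, 0, 0, 0, 0, 0, 0, 0, 0, 0, 0, 0, 0, 0, 0, 0, 0, 0, 0, 0, 0, 0, 0, 0, 0]
164 [0, 0, 0, 0, 0, 0, 0, 0, 0, 0, 0, 0, 0, 0, 0, 0, 0, 0, 0, 0, 0, 0, 0, 0, 0, 0, 0, 0, 0, 0, 0, 0, 0, 0, 0, 0]
165 [0, 0, 0, 0, 0, 0, 0, 0, 0, 0, 0, 0, 0, 0, 0, 0, 0, 0, 0, 0, 0, 0, 0, 0, 0, 0, 0, 0, 0, 0, 0, 0, 0, 0, 0, 0]
166 [0, 0, 0, 0, 0, 0, 0, 0, 0, 0, 0, 0, 0, 0, 0, 0, 0, 0, 0, 0, 0, 0, 0, 0, 0, 0, 0, 0, 0, 0, 0, 0, 0, 0, 0, 0]
167 [0, 0, 0, 0, 0, 0, 0, 0, 0, 0, 0, 0, 0, 0, 0, 0, 0, 0, 0, 0, 196, 198, 194, 185, 0, 0, 0, 0, 0, 0, 0, 0, 0, 0, 0, 0]
168 [0, 0, 0, 0, 0, 0, 0, 0, 0, 0, 0, 0, 0, 0, 0, 0, 0, 0, 0, 193, 199, 201, 200, 196, 188, 172, 0, 0, 0, 0, 0, 0, 0, 0, 0, 0]
169 [0, 0, 0, 0, 0, 0, 0, 0, 0, 0, 0, 0, 0, 0, 0, 0, 0, 0, 191, 198, 200, 201, 201, 200, 197, 182, 155, 137, 0, 0, 0, 0, 0, 0, 0, 0]
170 [0, 0, 0, 0, 0, 0, 0, 0, 0, 0, 0, 0, 0, 0, 0, 0, 0, 189, 198, 201, 201, 201, 201, 200, 194, 177, 153, 139, 136, 0, 0, 0, 0, 0, 0, 0]
171 [0, 0, 0, 0, 0, 0, 0, 0, 0, 0, 0, 0, 0, 0, 0, 0, 1
[... 2844 characters left out ...]
, 0, 0, 0, 0, 0, 0, 0]
192 [0, 0, 0, 0, 0, 0, 0, 0, 0, 0, 0, 0, 0, 0, 0, 0, 0, 0, 0, 0, 0, 0, 0, 0, 0, 0, 0, 0, 0, 0, 0, 0, 0, 0, 0, 0]
193 [0, 0, 0, 0, 0, 0, 0, 0, 0, 0, 0, 0, 0, 0, 0, 0, 0, 0, 0, 0, 0, 0, 0, 0, 0, 0, 0, 0, 0, 0, 0, 0, 0, 0, 0, 0]
194 [0, 0, 0, 0, 0, 0, 0, 0, 0, 0, 0, 0, 0, 0, 0, 0, 0, 0, 0, 0, 0, 0, 0, 0, 0, 0, 0, 0, 0, 0, 0, 0, 0, 0, 0, 0]
195 [0, 0, 0, 0, 0, 0, 0, 0, 0, 0, 0, 0, 0, 0, 0, 0, 0, 0, 0, 0, 0, 0, 0, 0, 0, 0, 0, 0, 0, 0, 0, 0, 0, 0, 0, 0]
196 [0, 0, 0, 0, 0, 0, 0, 0, 0, 0, 0, 0, 0, 0, 0, 0, 0, 0, 0, 0, 0, 0, 0, 0, 0, 0, 0, 0, 0, 0, 0, 0, 0, 0, 0, 0]
197 [0, 0, 0, 0, 0, 0, 0, 0, 0, 0, 0, 0, 0, 0, 0, 0, 0, 0, 0, 0, 0, 0, 0, 0, 0, 0, 0, 0, 0, 0, 0, 0, 0, 0, 0, 0]
```

Run:
```python
from h import *
c=load('top0')
img=c['pixels']
hsv=cv2.cvtColor(img,cv2.COLOR_RGB2HSV)
print(img[155,246],hsv[155,246],img[182,250],hsv[182,250],img[172,410],hsv[172,410])
def pts(m,z):
    v,u=np.nonzero(m); return np.array([onz(c,a,b,z)[:2] for a,b in zip(u,v)])
def rect(m,z):
    P=pts(m,z); r=cv2.minAreaRect((P*1000).astype(np.float32)); return np.round(cv2.boxPoints(r),1).tolist(),np.round(r[0],1),np.round(r[1],1),round(r[2],1)
roi=np.zeros(img.shape[:2],bool); roi[140:200,185:280]=1
I=img.astype(int)
blue=roi&(I[...,2]-I[...,0]>45)
n,l,st,ce=cv2.connectedComponentsWithStats(blue.astype(np.uint8))
for i in range(1,n):
    if st[i,4]>20: print('blue',st[i],rect(l==i,.072))
fin=np.zeros_like(roi); fin[163:192,190:215]=1
fin&=(hsv[...,0]<18)&(hsv[...,1]>110)&(I[...,0]>170)
print('fin',rect(fin,.112))
# disc: white, circle
d=roi.copy();d[:]=0;d[140:222,170:250]=1
w=(d&(hsv[...,1]<22)&(I[...,2]>165)).astype(np.uint8)
n,l,st,ce=cv2.connectedComponentsWithStats(w)
i=1+np.argmax(st[1:,4]);print(st[i])
cs,_=cv2.findContours((l==i).astype(np.uint8),cv2.RETR_EXTERNAL,cv2.CHAIN_APPROX_NONE)
P=np.array([onz(c,*q[0],.072)[:2] for q in cs[0]])
from scipy.optimize import least_squares
r=least_squares(lambda x:np.hypot(P[:,0]-x[0],P[:,1]-x[1])-.055,[.58,.145],loss='soft_l1',f_scale=.001);print('disc',r.x)
cv2.imwrite('pics/m.png',np.vstack([cv2.resize(((l==i)*255).astype(np.uint8)[105:255,140:295],None,fx=3,fy=3,interpolation=0)]))
# keys
def key(name,m):
    n,l,st,ce=cv2.connectedComponentsWithStats(m.astype(np.uint8)); 
    for i in range(1,n):
        if st[i,4]>20: print(name,st[i],ce[i])
R=np.zeros_like(roi);R[120:250,355:470]=1
br=R&(hsv[...,0]>17)&(hsv[...,0]<30)&(hsv[...,1]>120)
key('brass',br)
for v in range(160,185): print(v,[int(I[v,u,0]) for u in range(375,422)])
```

```text
[ 84 106 146] [109 108 146] [ 83 105 144] [109 108 144] [158 122  66] [ 18 148 158]
blue [241 148  25  15 201] ([[610.5999755859375, 95.69999694824219], [620.4000244140625, 56.20000076293945], [637.2000122070312, 60.400001525878906], [627.2999877929688, 99.9000015258789]], array([623.9,  78. ]), array([17.3, 40.6]), 14.0)
blue [247 174  25  16 212] ([[564.5, 84.4000015258789], [574.4000244140625, 44.70000076293945], [591.9000244140625, 49.099998474121094], [581.9000244140625, 88.69999694824219]], array([578.2,  66.7]), array([18. , 40.9]), 14.1)
fin ([[562.0999755859375, 156.6999969482422], [596.2000122070312, 131.39999389648438], [602.7000122070312, 140.1999969482422], [568.7000122070312, 165.5]], array([582.4, 148.5]), array([11. , 42.5]), 53.3)
[ 178  148   65   65 2522]
disc [0.58142961 0.15033238]
brass [421 120  12  17 109] [427.5412844 127.0733945]
brass [423 136   7   9  50] [425.96 140.5 ]
brass [392 166  26  10 204] [404.66666667 170.25490196]
brass [441 167   8  28  31] [443.87096774 181.38709677]
brass [381 171  12   8  63] [385.98412698 174.93650794]
160 [158, 158, 158, 
[... 5277 characters left out ...]
 163, 165, 166, 166, 166, 165, 163, 162, 160, 159, 158, 158, 158, 157, 157, 158, 159, 159, 161, 165, 166, 164, 160, 156, 154, 155, 154, 154, 154, 154, 154, 154, 154, 154, 154, 155, 153, 154, 154, 154, 154, 154, 154, 154]
183 [160, 160, 161, 162, 163, 165, 165, 165, 165, 165, 164, 163, 163, 163, 163, 162, 161, 162, 163, 163, 164, 165, 165, 166, 165, 163, 159, 155, 155, 155, 155, 155, 155, 154, 154, 154, 155, 154, 153, 154, 155, 154, 153, 153, 154, 154, 154]
184 [163, 163, 164, 164, 166, 164, 165, 165, 165, 165, 165, 165, 165, 165, 165, 164, 163, 164, 165, 165, 164, 164, 164, 165, 164, 164, 161, 159, 159, 159, 159, 157, 154, 153, 153, 152, 152, 152, 152, 153, 153, 154, 153, 152, 153, 154, 155]
```

View pics/m.png

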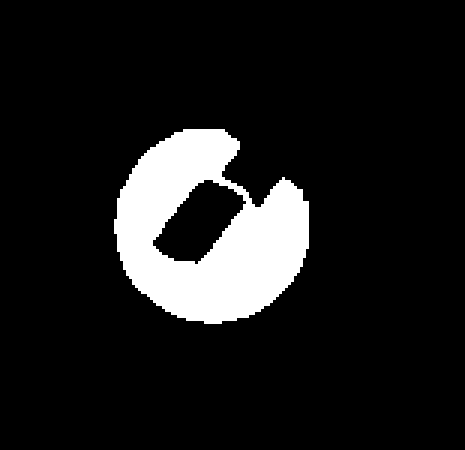

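Run:
```python
from h import *
c=load('top0');s=load('side0')
img=c['pixels'];I=img.astype(int)
m=np.zeros(I.shape[:2],bool);m[165:176,391:412]=1;m&=(I[...,0]>168)
v,u=np.nonzero(m);P=np.array([onz(c,a,b,.064)[:2] for a,b in zip(u,v)])*1000
r=cv2.minAreaRect(P.astype(np.float32));print('tab',r,P.mean(0))
m=np.zeros(I.shape[:2],bool);m[164:181,380:420]=1
for u_,v_ in [(381.3,176),(417.5,169.5)]: print(onz(c,u_,v_,.024))
# side view: tab top corners from crop_c (5x, offset 290,225)
for x,y in [(352,27),(417,88),(388,106),(328,47)]: print('side tab',onz(s,290+x/5-.4,225+y/5-.4,.064))
for x,y in [(292,97),(435,175),(410,195)]: print('side blade',onz(s,290+x/5-.4,225+y/5-.4,.024))
# wheel in side: fin top corners crop_d
for x,y in [(290,80),(390,85),(387,100),(293,95)]: print('fin',onz(s,210+x/5-.4,105+y/5-.4,.112))
for x,y in [(402,240),(468,290),(438,308),(374,259),(486,193),(551,237),(521,256),(459,210)]: print('cheek',onz(s,210+x/5-.4,105+y/5-.4,.072))
```

```text
tab ((600.1078491210938, -172.86984252929688), (9.650229454040527, 30.335397720336914), 9.61330509185791) [ 600.11115131 -173.26174924]
[ 0.59266067 -0.14188132  0.024     ]
[ 0.60423734 -0.20536013  0.024     ]
side tab [ 0.59962935 -0.15445401  0.064     ]
side tab [ 0.60481612 -0.18806764  0.064     ]
side tab [ 0.59160244 -0.18959803  0.064     ]
side tab [ 0.58717881 -0.1579171   0.064     ]
side blade [ 0.58181315 -0.14681127  0.024     ]
side blade [ 0.60895934 -0.20111938  0.024     ]
side blade [ 0.59619923 -0.20382017  0.024     ]
fin [0.56388999 0.16621815 0.112     ]
fin [0.60062105 0.1421202  0.112     ]
fin [0.59477724 0.13291473 0.112     ]
fin [0.56064226 0.15553531 0.112     ]
cheek [0.57874341 0.089736   0.072     ]
cheek [0.58895454 0.04756497 0.072     ]
cheek [0.57293237 0.0435878  0.072     ]
cheek [0.5628583 0.0842334 0.072    ]
cheek [0.62525776 0.10075859 0.072     ]
cheek [0.63600518 0.06084476 0.072     ]
cheek [0.61872546 0.0560436  0.072     ]
cheek [0.60944332 0.09599615 0.072     ]
```

>>> {"fn": "step_arm", "kwargs": {"motion": [0.68, -0.97, -0.1, 0, 0, -0.017, 85, 0.68, -0.97, -0.1, 0, 0, -0.017, 85, 0.68, -0.97, -0.1, 0, 0, -0.017, 85, 0.68, -0.97, -0.1, 0, 0, -0.017, 85, 0.68, -0.97, -0.1, 0, 0, -0.017, 85, 0.68, -0.97, -0.1, 0, 0, -0.017, 85, 0.68, -0.97, -0.1, 0, 0, -0.017, 85, 0.68, -0.97, -0.1, 0, 0, -0.017, 85], "squeeze": 40}}

```text
time_s: 0.9
tcp_pos: [0.4422, 0.353, 0.2068]
ee_rot: [-180.0, -0.0, 148.5]
wrist_force: [1.2, -0.0, 0.0]
grip_width: 0.0853
```

>>> {"fn": "step_arm", "kwargs": {"motion": [0.67, -0.97, -0.1, 0, 0, -0.016, 85, 0.67, -0.97, -0.1, 0, 0, -0.016, 85, 0.67, -0.97, -0.1, 0, 0, -0.016, 85, 0.67, -0.97, -0.1, 0, 0, -0.016, 85, 0.67, -0.97, -0.1, 0, 0, -0.016, 85, 0.67, -0.97, -0.1, 0, 0, -0.016, 85, 0.67, -0.97, -0.1, 0, 0, -0.016, 60, 0, 0, 0, 0, 0, 0, 50]}}

```text
time_s: 1.7
tcp_pos: [0.5846, 0.1438, 0.1855]
ee_rot: [-179.8, 0.2, 142.9]
wrist_force: [0.6, -0.4, 0.3]
grip_width: 0.0583
```

Run:
```python
from h import *
s=bot.read_state();print(s['tcp_pos'],s['ee_rot'],s['qpos'],s['grip_width'])
c=shot('wrist','w1.png')
print(proj(c,[.582,.149,.112]),proj(c,[.597,.089,.054]))
```

```text
[0.58458519 0.14375737 0.18546934] [-1.79818313e+02  1.59612562e-01  1.42943959e+02] [-30.32027764  14.15829132  16.29644572  94.41767299  -3.88712903
  72.05314523  39.65229961] 0.05827688197524206
(330.2045913003697, 206.2168961898729) (293.3966744061827, 230.23875812083995)
```

View pics/w1.png

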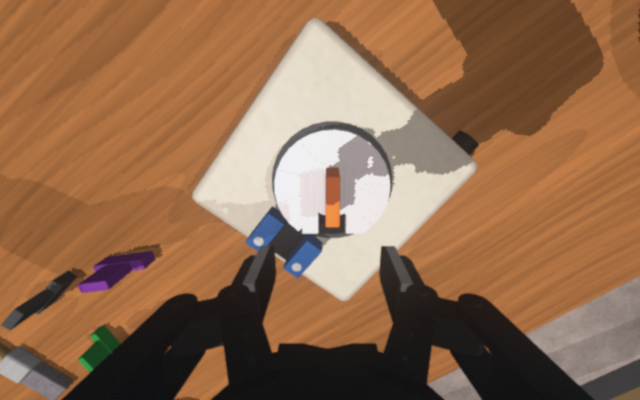

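Run:
```python
from h import *
c=load('w1')
p=c['pixels'][:,:,::-1]
cv2.imwrite('pics/w1c.png',cv2.resize(p[150:270,240:400],None,fx=5,fy=5,interpolation=2))
```

```text
(no output)
```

View pics/w1c.png

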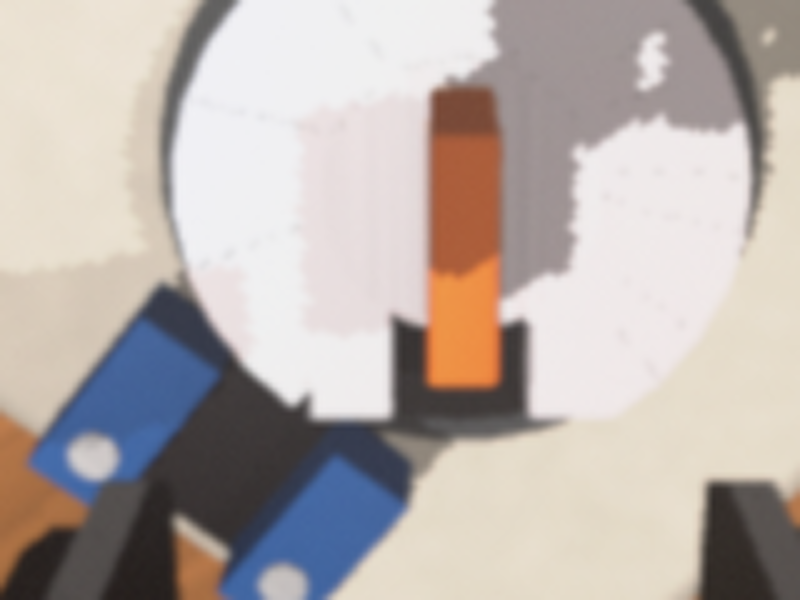

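Run:
```python
from h import *
c=load('w1')
f=lambda x,y,z:onz(c,240+x/5-.4,150+y/5-.4,z)[:2]*1000
print('fin',f(464,262,.112), 'end dir', f(463,388,.112)-f(466,135,.112))
for q in [(145,320),(220,375),(338,455),(410,500)]: print(f(*q,.072))
```

```text
fin [580.15719634 152.61485952] end dir [ 34.63385381 -26.42287634]
[563.45368368  87.78073159]
[581.29449228  92.0192465 ]
[609.19895418  99.8337982 ]
[626.07940615 105.28838736]
```

>>> {"fn": "step_arm", "kwargs": {"motion": [-0.05, 0.1, -0.85, 0, 0, 0, 50, -0.05, 0.1, -0.85, 0, 0, 0, 50, 0, 0, -0.85, 0, 0, 0, 50, 0, 0, -0.85, 0, 0, 0, 50, 0, 0, 0, 0, 0, 0, 50]}}

```text
time_s: 2.25
tcp_pos: [0.5756, 0.1576, 0.0804]
ee_rot: [-179.6, -0.3, 143.6]
wrist_force: [-0.6, -0.7, 0.2]
grip_width: 0.05
```

>>> {"fn": "step_arm", "kwargs": {"motion": [0, 0, 0, 0, 0, 0, 50, 0, 0, 0, 0, 0, 0, 50]}}

```text
time_s: 2.45
tcp_pos: [0.5803, 0.1577, 0.086]
ee_rot: [179.9, 0.1, 143.5]
wrist_force: [0.7, 0.2, -0.1]
grip_width: 0.0502
```

>>> {"fn": "step_arm", "kwargs": {"motion": [0.04, -0.25, -0.07, 0, 0, 0, 50, 0, 0, 0, 0, 0, 0, 50, 0, 0, 0, 0, 0, 0, 50]}}

```text
time_s: 2.75
tcp_pos: [0.581, 0.1488, 0.0829]
ee_rot: [180.0, 0.0, 143.4]
wrist_force: [1.1, 0.1, 0.6]
grip_width: 0.0503
```

Run:
```python
from h import *
c=shot('wrist','w2.png')
s=bot.read_state();print(s['tcp_pos'],s['ee_rot'])
shot('top','top2.png')
```

```text
[0.58087946 0.14912356 0.08269685] [1.79957936e+02 1.50281182e-02 1.43433541e+02]
```

View pics/w2.png

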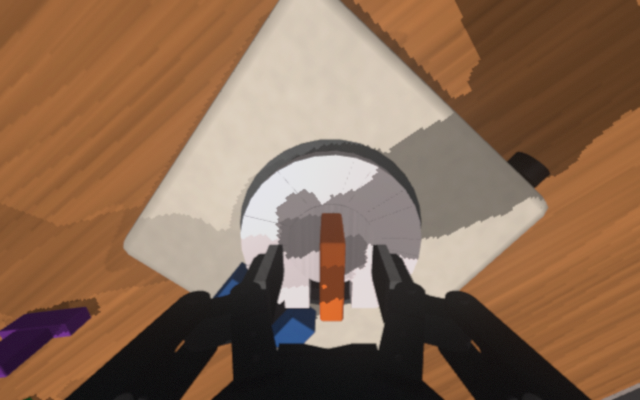

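The fin at about (332,280) stands centred between the pads at (270,270) and (385,270). Closing now, then turning.

>>> {"fn": "step_arm", "kwargs": {"motion": [0, 0, 0, 0, 0, 0, 5, 0, 0, 0, 0, 0, 0, 5, 0, 0, 0, 0, 0, 0, 5, 0, 0, 0, 0, 0, 0, 5], "squeeze": 40}}

```text
time_s: 3.25
tcp_pos: [0.5817, 0.1509, 0.0826]
ee_rot: [179.8, 0.1, 143.5]
wrist_force: [4.0, 3.5, -1.9]
grip_width: 0.0115
```

>>> {"fn": "step_arm", "kwargs": {"motion": [0, 0, 0, 0, 0, -0.11, 5, 0, 0, 0, 0, 0, -0.11, 5, 0, 0, 0, 0, 0, -0.11, 5, 0, 0, 0, 0, 0, -0.11, 5, 0, 0, 0, 0, 0, -0.11, 5, 0, 0, 0, 0, 0, -0.11, 5, 0, 0, 0, 0, 0, -0.11, 5, 0, 0, 0, 0, 0, -0.11, 5]}}

```text
time_s: 4.05
tcp_pos: [0.5816, 0.1509, 0.0826]
ee_rot: [179.8, -0.1, 103.8]
wrist_force: [3.8, 3.2, -2.4]
grip_width: 0.0113
```

>>> {"fn": "step_arm", "kwargs": {"motion": [0, 0, 0, 0, 0, 0, 5, 0, 0, 0, 0, 0, 0, 5, 0, 0, 0, 0, 0, 0, 5]}}

```text
time_s: 4.35
tcp_pos: [0.5816, 0.1509, 0.0826]
ee_rot: [179.8, -0.1, 104.0]
wrist_force: [4.0, 3.0, -1.8]
grip_width: 0.0112
```

Release, rise and look.

>>> {"fn": "step_arm", "kwargs": {"motion": [0, 0, 0, 0, 0, 0, 50, 0, 0, 0, 0, 0, 0, 50, 0, 0, 0, 0, 0, 0, 50, 0, 0, 0.7, 0, 0, 0, 50, 0, 0, 0.8, 0, 0, 0, 50, 0, 0, 0.8, 0, 0, 0, 50, 0, 0, 0.8, 0, 0, 0, 50]}}

```text
time_s: 5.05
tcp_pos: [0.5803, 0.1488, 0.1761]
ee_rot: [-180.0, 0.0, 103.9]
wrist_force: [0.3, 0.3, -0.2]
grip_width: 0.05
```

>>> {"fn": "step_arm", "kwargs": {"motion": [0, -1, 0, 0, 0, 0, 55, 0, -1, 0, 0, 0, 0, 55, 0, -1, 0, 0, 0, 0, 55, 0, -1, 0, 0, 0, 0, 55, 0, -1, 0, 0, 0, 0, 55]}}

```text
time_s: 5.55
tcp_pos: [0.5802, -0.0022, 0.1753]
ee_rot: [-180.0, -0.0, 103.9]
wrist_force: [-0.4, -1.2, -0.0]
grip_width: 0.0553
```

Run:
```python
from h import *
c=shot('top','top3.png')
s=shot('side','side3.png')
st=bot.read_state();print(st['tcp_pos'],st['ee_rot'],st['time_s'])
cv2.imwrite('pics/t3.png',np.hstack([cv2.resize(c['pixels'][105:255,140:295,::-1],(400,387)),cv2.resize(s['pixels'][105:205,210:350,::-1],(400,387))]))
```

```text
[ 0.58011483 -0.00738664  0.17559286] [-1.79965056e+02  1.66883459e-01  1.03400464e+02] 5.65
```

View pics/t3.png

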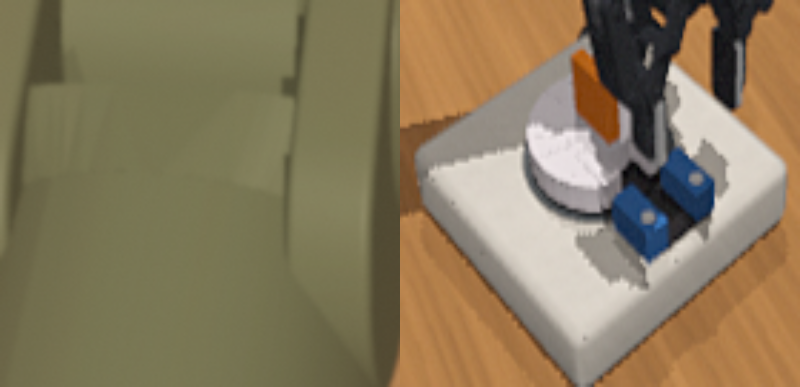

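>>> {"fn": "step_arm", "kwargs": {"motion": [0.1, -0.95, 0, 0, 0, -0.013, 50, 0.1, -0.95, 0, 0, 0, -0.013, 50, 0.1, -0.95, 0, 0, 0, -0.013, 50, 0.1, -0.95, 0, 0, 0, -0.013, 50, 0.1, -0.95, 0, 0, 0, -0.013, 50, 0.1, -0.95, -0.5, 0, 0, -0.013, 50, 0, 0, -0.5, 0, 0, 0, 50, 0, 0, 0, 0, 0, 0, 50]}}

```text
time_s: 6.45
tcp_pos: [0.5968, -0.1713, 0.1426]
ee_rot: [-179.7, -0.1, 100.3]
wrist_force: [0.0, 1.2, -0.2]
grip_width: 0.0502
```

>>> {"fn": "step_arm", "kwargs": {"motion": [0, 0, 0, 0, 0, 0, 50, 0, 0, 0, 0, 0, 0, 50]}}

```text
time_s: 6.65
tcp_pos: [0.5993, -0.17, 0.1459]
ee_rot: [179.9, -0.0, 100.5]
wrist_force: [-0.3, -0.8, 0.4]
grip_width: 0.0502
```

Run:
```python
from h import *
c=shot('wrist','w4.png')
st=bot.read_state();print(st['tcp_pos'],st['ee_rot'],st['time_s'])
print(proj(c,[.598,-.1735,.064]))
t=shot('side','side4.png')
cv2.imwrite('pics/w4c.png',cv2.resize(c['pixels'][130:300,220:440,::-1],None,fx=3.5,fy=3.5,interpolation=2))
```

```text
[ 0.59939625 -0.17026173  0.14605674] [ 1.79918381e+02 -8.67492238e-03  1.00489464e+02] 6.7
(325.2829633440987, 212.44591290286382)
```

View pics/w4c.png

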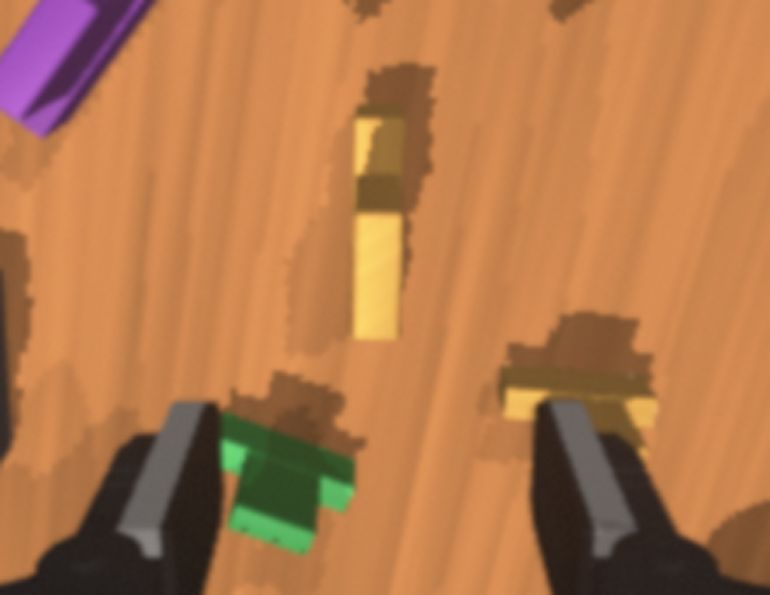

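View pics/side4.png

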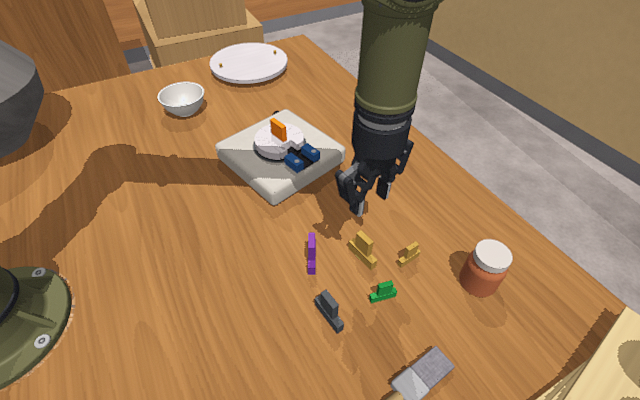

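Run:
```python
from h import *
c=load('w4')
f=lambda x,y,z:onz(c,220+x/3.5-.4,130+y/3.5-.4,z)[:2]*1000
print(f(378,276,.064),f(376,339,.064)-f(380,212,.064),f(380,118,.024))
t=load('side4')
cv2.imwrite('pics/s4c.png',cv2.resize(t['pixels'][105:205,210:350,::-1],None,fx=5,fy=5,interpolation=2))
```

```text
[ 599.28739345 -169.56312163] [  5.06339788 -32.54570613] [ 594.16907792 -138.72884929]
```

View pics/s4c.png

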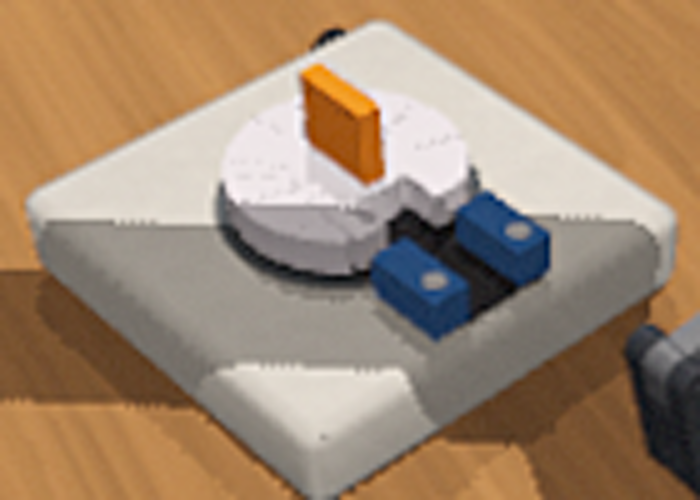

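Hub notch lines up with the slot in the side view (crop notch ~(400,220), slot ~(470,270)). The key's tab is centred ahead of the jaws. Going down.

>>> {"fn": "step_arm", "kwargs": {"motion": [-0.03, -0.04, -0.9, 0, 0, -0.025, 50, 0, 0, -0.9, 0, 0, 0, 50, 0, 0, -0.9, 0, 0, 0, 50, 0, 0, -0.7, 0, 0, 0, 50, 0, 0, -0.4, 0, 0, 0, 50, 0, 0, 0, 0, 0, 0, 50, 0, 0, 0, 0, 0, 0, 50, 0, 0, 0, 0, 0, 0, 50]}}

```text
time_s: 7.55
tcp_pos: [0.5989, -0.1732, 0.0328]
ee_rot: [179.8, 0.1, 99.2]
wrist_force: [0.1, -0.8, 0.2]
grip_width: 0.05
```

Run:
```python
from h import *
c=shot('wrist','w5.png')
st=bot.read_state();print(st['tcp_pos'],st['ee_rot'],st['time_s'],st['wrist_force'])
```

```text
[ 0.59886702 -0.17314025  0.03279802] [1.79852950e+02 4.61059616e-02 9.92406150e+01] 7.6 [-0.99367585 -0.5241969   0.64284243]
```

View pics/w5.png

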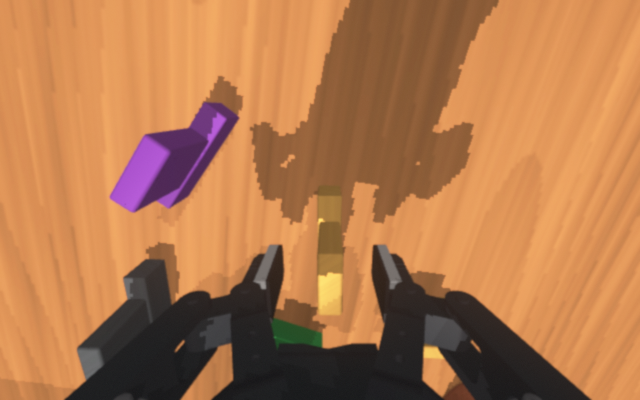

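The tab at (330,285) lies centred between the pads. Lowering slightly and closing.

>>> {"fn": "step_arm", "kwargs": {"motion": [0, 0, -0.1, 0, 0, 0, 50, 0, 0, 0, 0, 0, 0, 5, 0, 0, 0, 0, 0, 0, 5, 0, 0, 0, 0, 0, 0, 5, 0, 0, 0, 0, 0, 0, 5, 0, 0, 0, 0, 0, 0, 5, 0, 0, 0, 0, 0, 0, 5], "squeeze": 70}}

```text
time_s: 8.3
tcp_pos: [0.5978, -0.1729, 0.0284]
ee_rot: [180.0, 0.0, 99.2]
wrist_force: [-1.4, 0.6, 1.1]
grip_width: 0.0114
```

>>> {"fn": "step_arm", "kwargs": {"motion": [0, 0, 0.5, 0, 0, 0, 5, 0, 0, 1, 0, 0, 0, 5, 0, 0, 1, 0, 0, 0, 5, 0, 0, 1, 0, 0, 0, 5, 0, 0, 1, 0, 0, 0, 5, 0, 0, 0, 0, 0, 0, 5, 0, 0, 0, 0, 0, 0, 5]}}

```text
time_s: 9.0
tcp_pos: [0.5977, -0.1729, 0.1637]
ee_rot: [179.9, -0.0, 99.2]
wrist_force: [-0.9, 0.1, -3.4]
grip_width: 0.0111
```

Run:
```python
from h import *
c=shot('wrist','w6.png');s=shot('side','side6.png')
st=bot.read_state();print(st['tcp_pos'],st['ee_rot'],st['time_s'],st['wrist_force'],st['grip_width'])
cv2.imwrite('pics/v6.png',np.hstack([cv2.resize(c['pixels'][150:370,220:440,::-1],(400,400)),cv2.resize(s['pixels'][130:270,300:440,::-1],(400,400))]))
```

```text
[ 0.5965642  -0.17237821  0.16159003] [-1.79845199e+02 -6.36303253e-02  9.92411421e+01] 9.1 [-0.18829747  0.7272614  -2.3952261 ] 0.011044448131784202
```

View pics/v6.png

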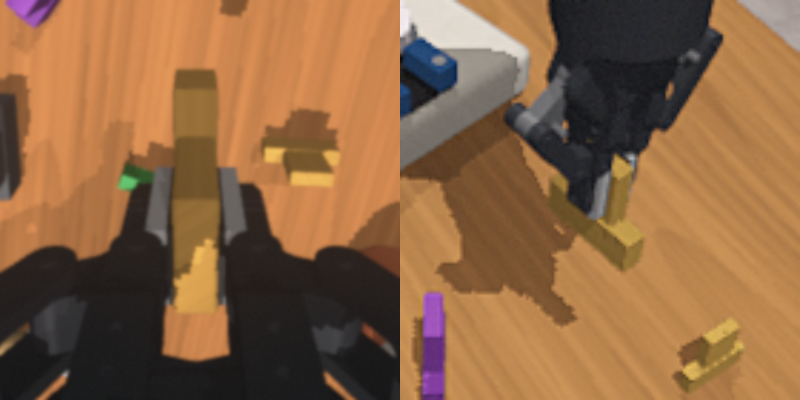

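Brass key is held square and level: wrist crop shows it between the pads, and the side view shows the blade under the jaws. Carrying it to above the slot.

>>> {"fn": "step_arm", "kwargs": {"motion": [0, 0.95, 0, 0, 0, 0.013, 5, 0, 0.95, 0, 0, 0, 0.013, 5, 0, 0.95, 0, 0, 0, 0.013, 5, 0, 0.95, 0, 0, 0, 0.013, 5, 0, 0.95, 0, 0, 0, 0.013, 5, 0, 0.95, 0, 0, 0, 0.013, 5, 0, 0.95, 0, 0, 0, 0.013, 5, 0, 0.95, 0, 0, 0, 0.013, 5]}}

```text
time_s: 9.9
tcp_pos: [0.5963, 0.0562, 0.1611]
ee_rot: [-179.8, 0.0, 103.9]
wrist_force: [-0.3, 0.6, -2.4]
grip_width: 0.0111
```

>>> {"fn": "step_arm", "kwargs": {"motion": [0, 0.7, 0, 0, 0, 0, 5, 0, 0.3, 0, 0, 0, 0, 5, 0, 0, -0.5, 0, 0, 0, 5, 0, 0, 0, 0, 0, 0, 5, 0, 0, 0, 0, 0, 0, 5, 0, 0, 0, 0, 0, 0, 5]}}

```text
time_s: 10.5
tcp_pos: [0.5978, 0.0833, 0.1482]
ee_rot: [-180.0, 0.0, 103.8]
wrist_force: [0.8, -0.2, -1.5]
grip_width: 0.0109
```

Run:
```python
from h import *
c=shot('wrist','w7.png');s=shot('side','side7.png')
st=bot.read_state();print(st['tcp_pos'],st['ee_rot'],st['time_s'],st['wrist_force'],st['grip_width'])
cv2.imwrite('pics/v7.png',np.hstack([cv2.resize(c['pixels'][150:370,220:440,::-1],(400,400)),cv2.resize(s['pixels'][75:215,210:350,::-1],(400,400))]))
```

```text
[0.5980658  0.08405565 0.14861006] [1.79959811e+02 1.49196399e-02 1.03823898e+02] 10.6 [-0.01207599  0.54038153 -2.26201128] 0.011318235351264787
```

View pics/v7.png

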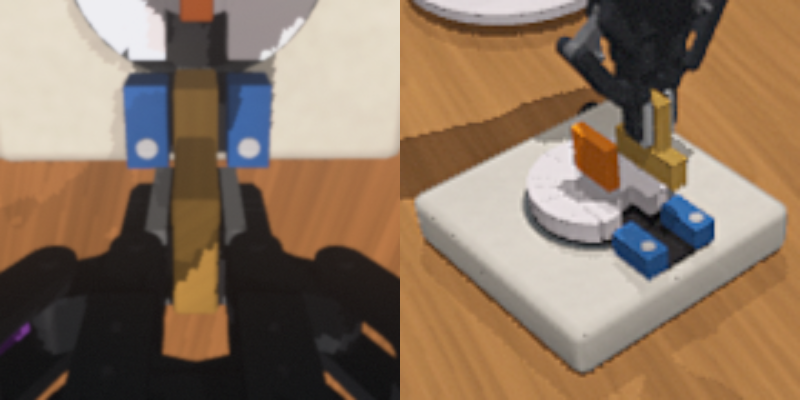

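Blade (crop x 196) lies midway between the cheeks (147 and 249). Lowering into the slot.

>>> {"fn": "step_arm", "kwargs": {"motion": [0, 0, -0.5, 0, 0, 0, 5, 0, 0, -0.5, 0, 0, 0, 5, 0, 0, -0.4, 0, 0, 0, 5, 0, 0, -0.3, 0, 0, 0, 5, 0, 0, -0.2, 0, 0, 0, 5, 0, 0, 0, 0, 0, 0, 5, 0, 0, 0, 0, 0, 0, 5]}}

```text
time_s: 11.3
tcp_pos: [0.598, 0.0851, 0.0914]
ee_rot: [180.0, 0.0, 103.9]
wrist_force: [1.2, 0.1, -2.5]
grip_width: 0.011
```

Run:
```python
from h import *
c=shot('wrist','w8.png');s=shot('side','side8.png')
st=bot.read_state();print(st['tcp_pos'],st['ee_rot'],st['time_s'],st['wrist_force'],st['grip_width'])
cv2.imwrite('pics/v8.png',np.hstack([cv2.resize(c['pixels'][150:370,220:440,::-1],(400,400)),cv2.resize(s['pixels'][85:205,220:340,::-1],(400,400))]))
```

```text
[0.59830899 0.08519927 0.09193682] [1.79920127e+02 2.78567495e-03 1.03915826e+02] 11.4 [-0.11385084  0.17032697 -2.68540105] 0.010928090189770366
```

View pics/v8.png

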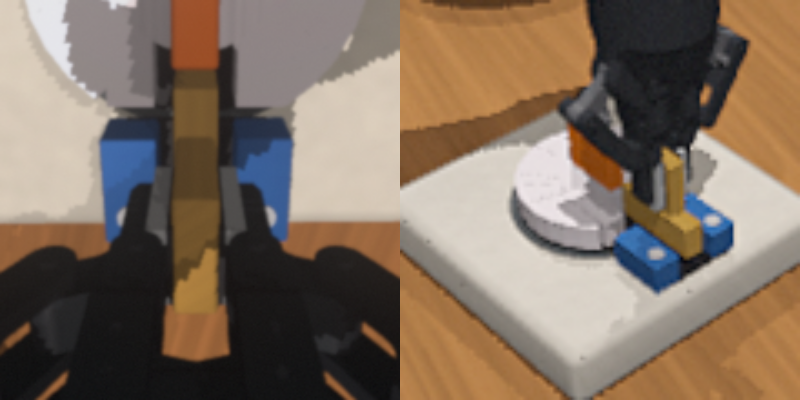

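>>> {"fn": "step_arm", "kwargs": {"motion": [0, 0, -0.15, 0, 0, 0, 5, 0, 0, -0.15, 0, 0, 0, 5, 0, 0, 0, 0, 0, 0, 5, 0, 0, 0, 0, 0, 0, 5]}}

```text
time_s: 11.8
tcp_pos: [0.5981, 0.0852, 0.0824]
ee_rot: [179.9, 0.0, 103.9]
wrist_force: [1.3, 1.0, -1.8]
grip_width: 0.0113
```

>>> {"fn": "step_arm", "kwargs": {"motion": [0, 0, -0.05, 0, 0, 0, 5, 0, 0, 0, 0, 0, 0, 5, 0, 0, 0, 0, 0, 0, 5]}}

```text
time_s: 12.1
tcp_pos: [0.5982, 0.0852, 0.0824]
ee_rot: [179.9, -0.0, 103.9]
wrist_force: [-2.3, -0.1, 7.3]
grip_width: 0.0115
```

Contact with the floor (7 N, z stops at the expected height). Opening and rising.

>>> {"fn": "step_arm", "kwargs": {"motion": [0, 0, 0, 0, 0, 0, 25, 0, 0, 0, 0, 0, 0, 40, 0, 0, 0, 0, 0, 0, 50, 0, 0, 0, 0, 0, 0, 50, 0, 0, 0.5, 0, 0, 0, 50, 0, 0, 1, 0, 0, 0, 50, 0, 0, 1, 0, 0, 0, 50, 0, 0, 1, 0, 0, 0, 50]}}

```text
time_s: 12.9
tcp_pos: [0.5979, 0.0849, 0.188]
ee_rot: [179.9, 0.0, 103.9]
wrist_force: [-0.5, 0.3, 1.2]
grip_width: 0.05
```

>>> {"fn": "step_arm", "kwargs": {"motion": [0.5, 1, 0.5, 0, 0, 0, 50, 0.5, 1, 0.5, 0, 0, 0, 50, 0.5, 1, 0.5, 0, 0, 0, 50, 0.5, 1, 0.5, 0, 0, 0, 50, 0, 1, 0, 0, 0, 0, 50, 0, 1, 0, 0, 0, 0, 50, 0, 1, 0, 0, 0, 0, 50, 0, 0, 0, 0, 0, 0, 50]}}

```text
time_s: 13.7
tcp_pos: [0.6559, 0.3022, 0.2459]
ee_rot: [180.0, -0.2, 104.4]
wrist_force: [-1.4, 0.2, -0.8]
grip_width: 0.0501
```

Run:
```python
from h import *
c=shot('top','top9.png');s=shot('side','side9.png')
st=bot.read_state();print(st['tcp_pos'],st['ee_rot'],st['time_s'],st['wrist_force'],st['grip_width'])
cv2.imwrite('pics/v9.png',np.hstack([cv2.resize(c['pixels'][105:255,140:295,::-1],(400,400)),cv2.resize(s['pixels'][85:205,220:340,::-1],(400,400))]))
```

```text
[0.65748744 0.29586283 0.24626195] [1.79983390e+02 3.55019299e-02 1.04016006e+02] 13.8 [ 0.22587904  0.34546833 -0.59563449] 0.05015150662183985
```

View pics/v9.png

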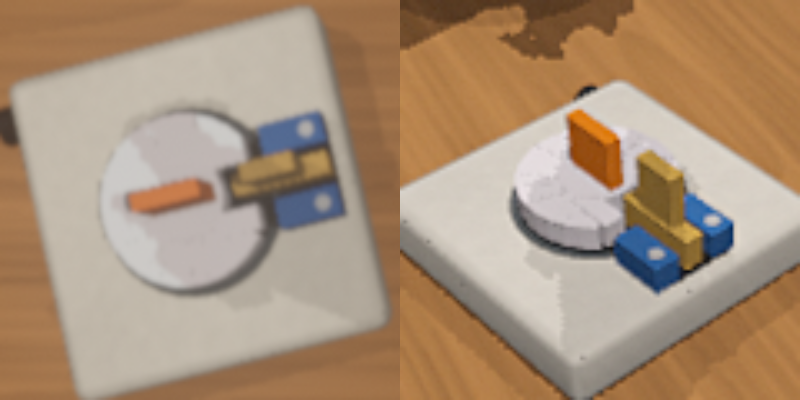

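View pics/side9.png

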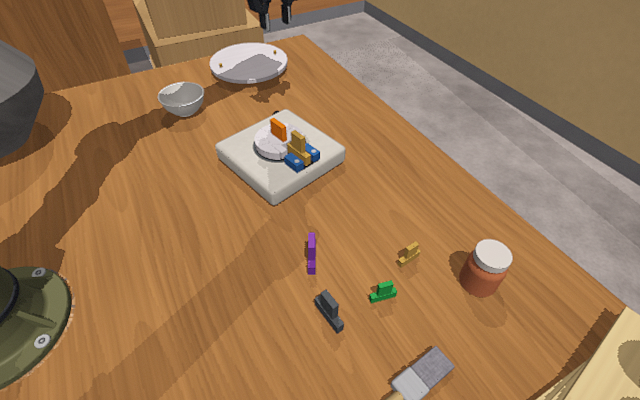

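Run:
```python
from h import *
c=load('top9');I=c['pixels'].astype(int);hsv=cv2.cvtColor(c['pixels'],cv2.COLOR_RGB2HSV)
fx=155/400;fy=150/400
f=lambda x,y,z:onz(c,140+x*fx,105+y*fy,z)[:2]*1000
# tab top corners (crop) and fin top line
a,b=f(238,171,.118),f(298,156,.118);print('tab ends',a,b,(a+b)/2)
a,b=f(128,203,.112),f(206,186,.112);print('fin ends',a,b,(a+b)/2,np.degrees(np.arctan2(*(b-a)[::-1])))
a,b=f(234,183,.078),f(330,164,.078);print('blade',a,b,(a+b)/2,np.degrees(np.arctan2(*(b-a)[::-1])))
```

```text
tab ends [595.14462123 100.70708135] [604.0437236   63.86857216] [599.59417242  82.28782675]
fin ends [576.49934798 170.71571266] [586.76017724 122.06120818] [581.62976261 146.38846042] -78.0912991008218
blade [591.65078187 113.38316663] [603.61087379  50.98492254] [597.63082783  82.18404458] -79.14951587832189
```

```bash
python3 -c "
from plant import bot
print(bot.close_job())"
```

```text
the job is handed in; nothing more can be done
None
```

The hub is turned to the slot, the brass key stands in notch and slot, and I handed the job in at about 14 s of the 43 s allowed. No verdict was reported.

I gripped the fin and turned the hub about 39° clockwise. I then lifted the larger brass key by its tab, lowered it until it touched the floor (7 N at the expected height), opened the fingers and moved well clear.

My last checks, by camera from hand-picked pixels:
- **Hub:** the fin points at about -78° against -76° for the slot, within the 15° limit.
- **Key:** the blade lies at about -79°, upright and down between the cheeks. Its centre is about 5 to 7 mm outward of my estimate of the slot point, against a 16 mm limit. I had aimed about 4 mm outward on purpose, to clear the inner end of the notch.
- **Steel key:** it stands where it was at the start, judged by eye in the side view.

The cameras disagreed by about 2 to 4 mm throughout, so I worked from averages of their readings.

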